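# Clamp a bottle in the V-jaw of a cap-torque tester

### The job

Get the small white screw-cap bottle ready for a cap-torque test: draw back the sliding jaw of the tester on the worktop, stand the bottle on the tester's plate in front of the V-jaw, and push the sliding jaw in until the bottle sits centred against both faces of the V and stays clamped there when you let go. The bottle is thin plastic, so close the jaw slowly by feel, firm but not so hard that it squeezes the bottle out of round, and leave the two little vials standing where they are.

Things in the scene. Friction and masses are not known exactly. Their poses are not given: they have to be found in the camera images.
- tester: Cap-torque tester: white housing 150 x 262 mm with an aluminium plate on top, plate top 55 mm above the worktop. Fixed; place and yaw vary. Origin: centre of its underside; x from front panel (display) to back, y along its length to the V-jaw, z up. On the plate, centred on x = 0: the V-jaw at the +y end, screwed down, and facing it the sliding jaw, which moves along y. V-jaw: see jaw_pad.
- jaw (a joint): Sliding jaw, m: 0 = innermost (face at y = +40 mm of the tester), up to 0.060 drawn back (-y). Starts nearly in, no room for the bottle. Friction-held: takes about 6 N to move, stays where left. With the bottle seated it stands at 0.004 to 0.025, depending on where the V is set. A push of 11 to 17 N at the paddle then leaves the bottle clamped with 3 to 6 N; less leaves it loose.
- jaw_grip (a point): Grasp point on the sliding jaw's black upright paddle: on its centre line, 56 mm above the plate, 12 mm below its top; moves with the jaw; axes as the tester's. Paddle 30 mm wide (x), 14 mm thick (y), free from 14 to 68 mm above the plate; its centre is 55 mm behind (-y of) the jaw's face, with 34 mm free between it and the 33 mm high jaw plate.
- jaw_pad: Plate of the sliding jaw, flat slippery face 34 mm wide, 33 mm high; frame as the tester's, moving with the jaw, face at y = +40 mm in it. Over 13 N on the bottle (19 N at the paddle) squeezes it out of round. V-jaw oppo 90 degrees, two slippery upright faces 32 mm high, mouth 48 mm wide, 74 mm over all; it can be set along y: apex at y = +60 to +80 mm of the tester, not measured.
- white_bottle: White plastic screw-cap bottle, 37 mm in diameter, 74 mm high (body up to 64 mm, cap 27.6 mm in diameter above), about 60 g. Origin: centre of its underside, z up along its axis. Stands upright on the worktop, right of the tester, in one of three places.
- spray_vial: Clear slim vial with white cap, 19 mm in diameter, 67 mm high, standing loose near the bottle; leave it standing there. Origin: centre of its underside.
- vial_e: Clear short vial with black cap, 23 mm in diameter, 48 mm high, standing loose near the bottle; leave it standing there. Origin: centre of its underside.
Not all that is in view belongs to the job. Of the things that look like the white_bottle, the smallest one is meant.

How it is judged:
On the way, in this order (a step that is already met when the one before it is completed fails the run):
1. the sliding jaw is drawn back to make room for the bottle (jaw above 0.010) (value of joint jaw above 0.01 m), for 0.1 s.
2. the bottle stands released and upright on the tester's plate between the jaws (axis within 20 mm of the middle line) (x of white_bottle in the frame of tester between -0.02 and 0.02 m and y of white_bottle in the frame of tester between -0.02 and 0.058 m and z of white_bottle in the frame of tester between 0.052 and 0.058 m and angle between white_bottle's own z axis and vertical below 0.08 rad and contact force between the fingers and white_bottle below 0.05 N), for 0.1 s.
At the end, for the whole second after the job is handed in: The bottle stands upright (within 0.05 rad) and at rest on the tester's plate, released, in the V, its axis within 1.5 mm of the tester's middle line (centred by both faces), and the sliding jaw holds it clamped with more than 2.5 N (contact force between white_bottle and jaw_pad above 2.5 N and x of white_bottle in the frame of tester between -0.0015 and 0.0015 m and y of white_bottle in the frame of tester between 0.031 and 0.057 m and z of white_bottle in the frame of tester between 0.052 and 0.058 m and angle between white_bottle's own z axis and vertical below 0.05 rad and linear speed of white_bottle below 0.01 m/s); the robot touches nothing.
It fails at once if the bottle is squeezed out of round: more than 13 N between it and the sliding jaw (contact force between white_bottle and jaw_pad above 13 N).
It fails at once if one of the two little vials is moved by more than 3 cm (distance of any of spray_vial, vial_e from where it was at the start of the episode above 0.03 m).
It also fails if it takes over 72 s, if anything falls off the work surface, if the arm or the gripper's body presses on something with over 40 N, if the wrist force passes 120 N, or if a joint passes its speed limit or range.

### The arm

A 7-joint arm with a two-finger parallel gripper is mounted at the origin on a cart in front of the work surface, level with it; the furniture and walls round the work are solid. World frame = base frame: x ahead of the robot, y to its left, z up, the work surface at z = 0. Lengths are in m, angles in rad, forces in N, time in s.
With the tool pointing down it reaches from about 0.425 to 0.875 m from the base axis. Payload 4.7 kg.
Tool frame: the origin (TCP) lies on the mounting face of the last link; the fingertips stand 182 mm ahead of it and the grasp point (between the pads) lies 164 mm ahead of it; x points along the fingers, y is the direction in which the jaws open and shut, and the axes are right-handed (so a half turn about x gives the same grasp; the last joint's range is limited). The gripper opens to 87 mm and grips with 3 to 60 N. Pads are 19 mm wide; open, the fingers measure 117 mm over their backs; the gripper's body (75 mm by 190 mm) begins 51 mm behind the grasp point.
Start: joints at [-1.325, 0.321, -0.07, 1.45, 0.023, 1.371, -0.057], TCP at [0.149, 0.633, 0.405] pointing down, gripper open.
Joint ranges: [-2.86, 2.86], [-0.3, 2.09], [-1.38, 1.24], [0.06, 2.45], [-1.56, 4.7], [0.09, 2.05], [-2.69, 2.69]. Speed limits (rad/s): [2.57, 2.57, 3.14, 3.14, 3.14, 3.14, 3.14].

### API

Orientations are given as a rotation vector (axis times angle).
In Python, from bench import monitor, get_image, ctrl gives the robot as it stands.
- The arm moves only by the shell command python3 -m creep 'ROWS' [FORCE]. ROWS is JSON, a list of rows, each a list of 7 numbers: the shift along the tool's x, y, z in mm, then the turn, a rotation vector about the tool's x, y, z in rad, then the finger opening in mm, from 0 to 87. A call has 1 to 5 rows; each row shifts and turns the commanded pose from where the row before left it, along the tool's axes as they then stand; what a row does not reach is not made up. A row lasts 1/10 s, in which the tool goes at most 50 mm and 8.59 degrees, less where a joint would pass 70% of its speed; a pose out of reach is approached as far as the arm can. A call is refused whole if a number of a shift passes 50 or a number of a turn 0.15, either way. A call with a gripper value outside its range is refused whole. The fingers move at their own pace and stop on an object; FORCE is the grip in N (left out, the last holds). Time passes only in rows, so rows that do not move let the fingers close. It gives the time, the measured TCP pose, the force and the opening at its end, in the units of the state.
- monitor.get_state(): the state, without advancing time (a new reading comes with each control period).
- get_image(name): name is "scene" or "top" or "wrist"; returns a dict with "img" (400x640x3 uint8, red, green, blue), "mtx" (3x3 intrinsics, pixels), "D" ([k1, k2, p1, p2, k3] as OpenCV has them; the pictures are not rectified), "view" (4x4, takes a point from world to camera coordinates). Camera axes: x right, y up, looking along -z (the intrinsics and any distortion apply to the point x, -y, -z); pixel columns grow to the right and rows downward; lengths in m; the calibration is good to about 2 mm. A picture is of the moment at which its call begins. There is no depth.
- ctrl.close_job(): hands the job in, once; it reports no verdict.
The state is a dict: "time": time; "joint_positions": joint angles; "qd": joint speeds; "joint_torque": joint torques, N m; "position": TCP position; "tool_rot": TCP orientation; "ft_force": force on the tool from outside, world axes, zero at the start; "torque": the same for the moment, N m; "grip_width": opening from 0.0 (shut) to 1.0 (fully open).
Only numpy, scipy, OpenCV 4.12 (cv2) and the standard library are available. Lean on these libraries where they do the work, as an engineer would, in place of code of your own. Each camera call takes 0.05 s, during which the arm holds its last target.

## Working session

There is one attempt and no reset: what is moved stays moved. The work goes in short steps, Python scripts to look and compute and a shell command to move; the robot and the scene stay as the last step left them, time stands still between calls to the robot, and variables do not carry over. Pictures are saved under pics/ and viewed, and the job is handed in when it is done.

```bash
ls; mkdir -p pics; cat > h.py <<'E'
import numpy as np, cv2, pickle
from bench import monitor,get_image,ctrl
from scipy.spatial.transform import Rotation as R
def snap(n,tag):
    d=get_image(n); cv2.imwrite(f'pics/{tag}.png',cv2.cvtColor(np.asarray(d['img']),cv2.COLOR_RGB2BGR)); pickle.dump(d,open(f'pics/{tag}.pkl','wb')); return d
def load(tag): return pickle.load(open(f'pics/{tag}.pkl','rb'))
def ray(d,uv):
    p=cv2.undistortPoints(np.array([[uv]],float),np.array(d['mtx'],float),np.array(d['D'],float))[0,0]
    V=np.array(d['view']); c=-V[:3,:3].T@V[:3,3]; r=V[:3,:3].T@np.array([p[0],-p[1],-1]); return c,r/np.linalg.norm(r)
def onz(d,uv,z):
    c,r=ray(d,uv); return c+r*(z-c[2])/r[2]
def proj(d,P):
    V=np.array(d['view']); q=V[:3,:3]@np.array(P,float)+V[:3,3]
    return cv2.projectPoints(np.array([[q[0],-q[1],-q[2]]]),np.zeros(3),np.zeros(3),np.array(d['mtx'],float),np.array(d['D'],float))[0][0,0]
def st():
    s=monitor.get_state(); print('t',round(s['time'],2),'pos',np.round(s['position'],4),'F',np.round(s['ft_force'],1),'g',round(s['grip_width']*87,1)); print('R',np.round(R.from_rotvec(s['tool_rot']).as_matrix(),3).tolist()); return s
E
python3 - <<'E'
from h import *
st()
for n in('scene','top','wrist'):
    d=snap(n,n+'0'); V=np.array(d['view']); print(n,np.round(-V[:3,:3].T@V[:3,3],3),np.round(d['D'],3))
E
```

```text
pics
t 0.0 pos [0.1493 0.6324 0.4037] F [ 0.2 -0.2  0.1] g 87.2
R [[-0.0, 0.23, 0.973], [-0.002, 0.973, -0.23], [-1.0, -0.002, 0.0]]
scene [-0.266 -0.618  0.577] [-0.006  0.     0.     0.     0.   ]
top [ 0.387 -0.06   0.938] [-0.048  0.     0.     0.     0.   ]
wrist [0.075 0.649 0.384] [-0.025  0.     0.     0.     0.   ]
```

View pics/top0.png

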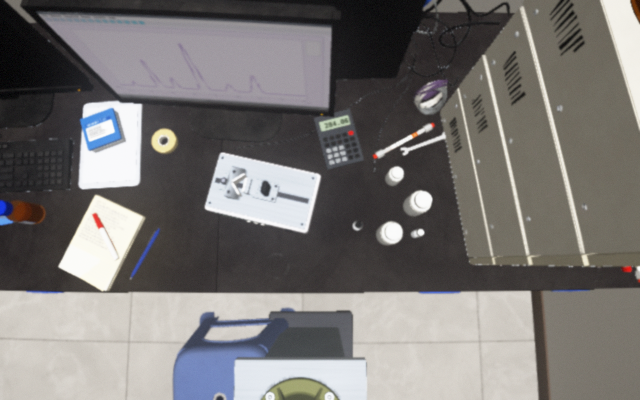

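View pics/scene0.png

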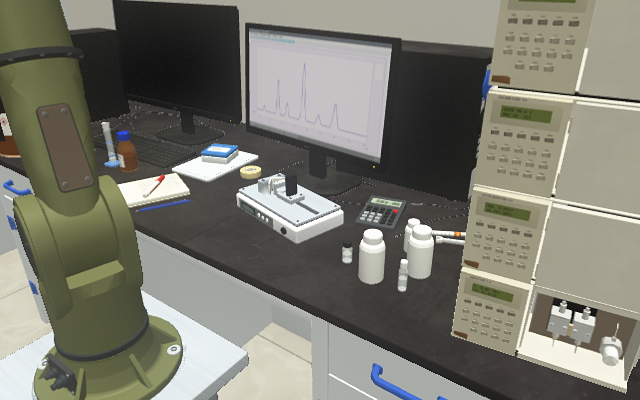

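View pics/wrist0.png

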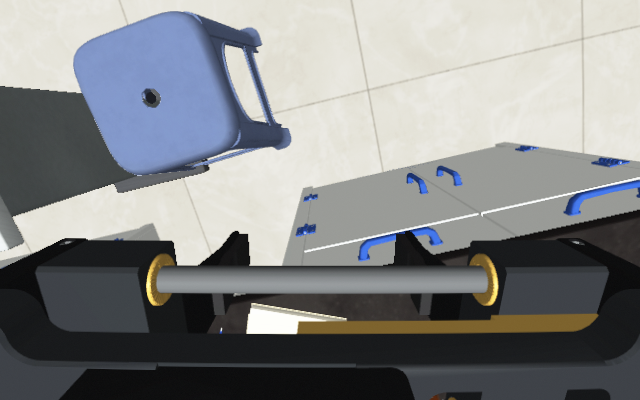

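```bash
python3 - <<'E'
from h import *
a=cv2.imread('pics/top0.png'); 
cv2.imwrite('pics/c1.png',cv2.resize(a[140:245,195:335],None,fx=5.6,fy=5.6,interpolation=cv2.INTER_CUBIC))
cv2.imwrite('pics/c2.png',cv2.resize(a[150:250,340:460],None,fx=6,fy=6,interpolation=cv2.INTER_CUBIC))
a=cv2.imread('pics/scene0.png')
cv2.imwrite('pics/c3.png',cv2.resize(a[160:300,230:440],None,fx=3.8,fy=3.8,interpolation=cv2.INTER_CUBIC))
E
```

```text
(no output)
```

View pics/c1.png

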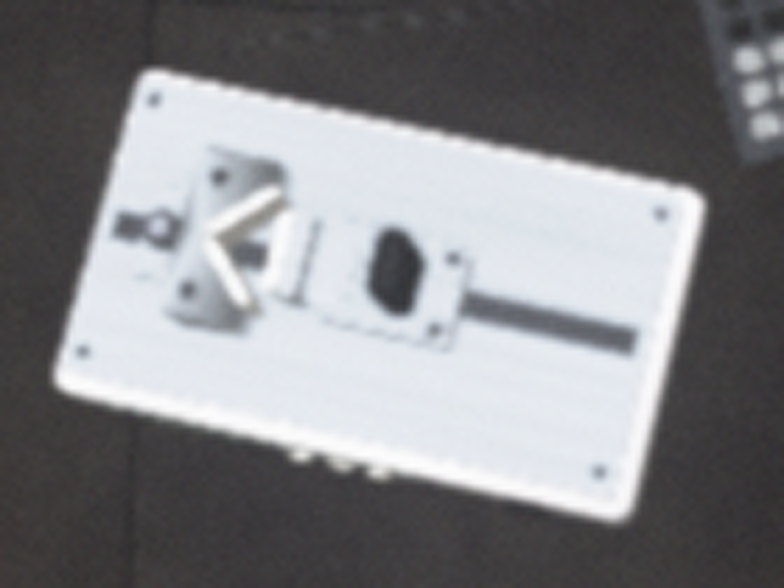

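View pics/c2.png

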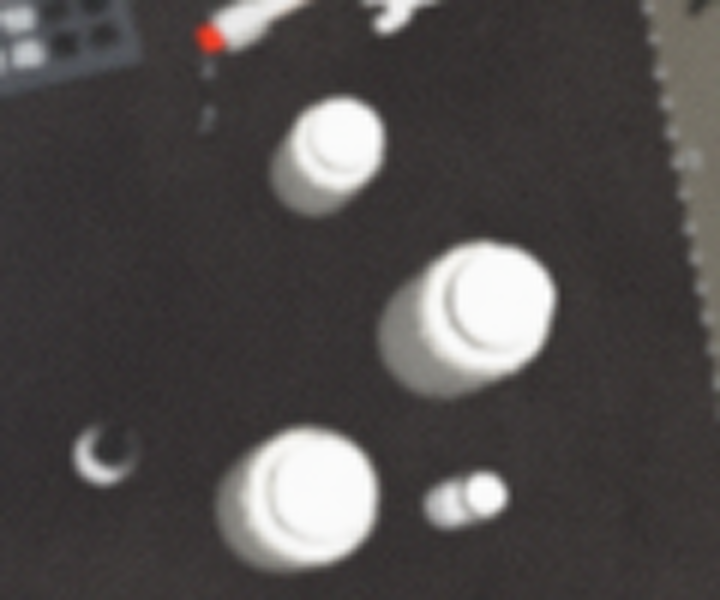

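View pics/c3.png

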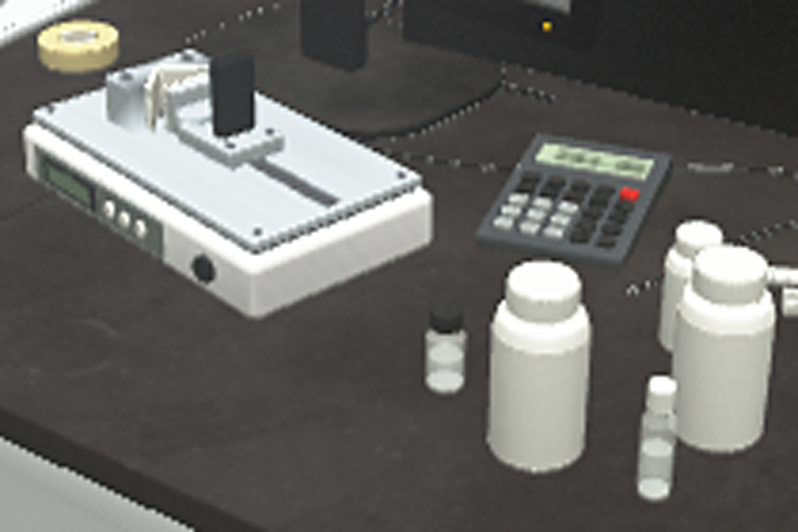

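```bash
cat > tst.py <<'E'
from h import *
d=load('top0'); a=cv2.imread('pics/top0.png'); g=cv2.cvtColor(a,cv2.COLOR_BGR2GRAY)
m=(g>120).astype(np.uint8); m[:, :200]=0; m[:,325:]=0; m[:148]=0; m[236:]=0
m=cv2.morphologyEx(m,cv2.MORPH_OPEN,np.ones((5,5),np.uint8))
c=max(cv2.findContours(m,cv2.RETR_EXTERNAL,cv2.CHAIN_APPROX_NONE)[0],key=cv2.contourArea)[:,0].astype(float)
P=np.array([onz(d,p,0.052)[:2] for p in c])
r=cv2.minAreaRect(P.astype(np.float32)*1000); print('tester rect',r)
b=cv2.boxPoints(r); print(b)
for uv,z,n in [((397.4,173.5),.074,'bottle cap'),((421,200),.1,'b2'),((340+492/6,150+295/6),.067,'b2?'),((340+487/6,150+494/6),.067,'spray'),((340+105/6,150+455/6),.04,'vialE')]:
    print(n,np.round(onz(d,uv,z),4))
# paddle top
for uv in [(195+395/5.6,140+262/5.6)]: print('paddle top',onz(d,uv,.055+.068))
for uv in [(195+208/5.6,140+238/5.6)]: print('V apex top',onz(d,uv,.055+.032))
E
python3 tst.py
```

```text
tester rect ((551.9683837890625, 90.11724090576172), (261.2892150878906, 153.90415954589844), 76.64705657958984)
[[446.92438 -19.22351]
 [596.6679  -54.7675 ]
 [657.0124  199.458  ]
 [507.26886 235.00198]]
bottle cap [ 0.5908 -0.2357  0.074 ]
b2 [ 0.5222 -0.282   0.1   ]
b2? [ 0.5296 -0.2933  0.067 ]
spray [ 0.4508 -0.2875  0.067 ]
vialE [ 0.4695 -0.141   0.04  ]
paddle top [0.55057865 0.07079754 0.123     ]
V apex top [0.56866493 0.15579256 0.087     ]
```

```bash
cat > t2.py <<'E'
from h import *
d=load('top0')
S=np.array([onz(d,(195+u/5.6-0.4,140+v/5.6-.4),.055)[:2] for u,v in [(153,99),(661,213),(600,471),(82,351)]])
print(S*1000,S.mean(0)); e=(S[0]-S[1])+(S[3]-S[2]); print('yaw',np.degrees(np.arctan2(-e[0],e[1])))
e2=(S[0]-S[3])+(S[1]-S[2]); print(np.degrees(np.arctan2(e2[1],e2[0])))
yaw=np.radians(-13.35); o=S.mean(0); X=np.array([np.cos(yaw),np.sin(yaw)]);Y=np.array([-X[1],X[0]])
def tf(p): q=np.array(p)[:2]-o; return q@X*1000,q@Y*1000
f=lambda u,v,z:tf(onz(d,(195+u/5.6-.4,140+v/5.6-.4),z))
print('paddle',f(396,262,.123)); print('apex',f(206,237,.087)); print('slot',f(637,342,.055),f(470,304,.055)); print('jawtop corners',f(318,222,.088),f(298,302,.088),f(298,218,.088), 'V tips',f(280,188,.087),f(245,307,.087))
a=cv2.imread('pics/scene0.png'); cv2.imwrite('pics/c4.png',cv2.resize(a[215:290,395:440],None,fx=8,fy=8,interpolation=cv2.INTER_CUBIC))
E
python3 t2.py
```

```text
[[639.51478885 191.77067235]
 [586.21741624 -32.90445699]
 [473.85170657  -6.80317457]
 [526.89149163 218.29606965]] [0.55661885 0.09258978]
yaw -13.301809815947243
-13.165232422627719
paddle (np.float64(-0.07072353759116103), np.float64(-21.882047445724066))
apex (np.float64(-1.9316752961989225), np.float64(66.40043617026886))
slot (np.float64(0.15316510512251952), np.float64(-118.2786682042013)) (np.float64(0.06631861411123027), np.float64(-44.01323218500632))
jawtop corners (np.float64(14.730242318564473), np.float64(21.59292539499099)) (np.float64(-20.167815153291286), np.float64(20.99818012698485)) (np.float64(14.503577846178207), np.float64(30.276493865748975)) V tips (np.float64(25.48534841864144), np.float64(41.339775153428015)) (np.float64(-27.10158871543259), np.float64(42.42579591019613))
```

View pics/c4.png

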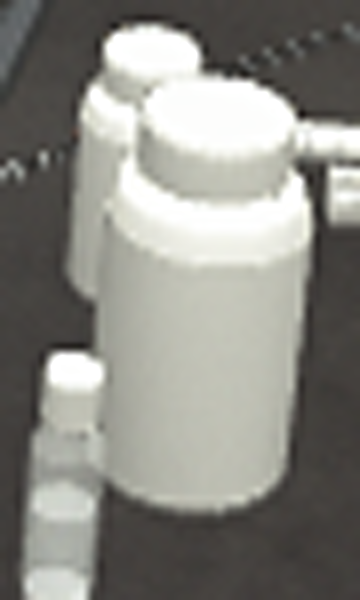

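```bash
cat > t3.py <<'E'
from h import *
t=load('top0'); s=load('scene0')
def tri(a,b):
    c1,r1=ray(t,a); c2,r2=ray(s,b)
    A=np.stack([r1,-r2],1); k=np.linalg.lstsq(A,c2-c1,rcond=None)[0]
    p,q=c1+k[0]*r1,c2+k[1]*r2; return np.round((p+q)/2,4),round(np.linalg.norm(p-q)*1000,1)
T=lambda u,v:(340+u/6-.4,150+v/6-.4)
S8=lambda u,v:(395+u/8-.4,215+v/8-.4)
S3=lambda u,v:(230+u/3.8-.4,160+v/3.8-.4)
print('small',tri(T(346,138),S8(152,42)))
print('b2',tri(T(500,297),S8(218,108)))
print('b3',tri(T(322,494),S3(545,278)))
print('spray',tri(T(487,494),S8(74,366)))
print('paddle', tri((195+396/5.6-.4,140+260/5.6-.4),S3(231,57)))
print('small at .074',onz(t,T(346,138),.074))
print('monitor bottom',onz(t,(265,105),.1),onz(t,(330,110),.1))
E
python3 t3.py
```

```text
small (array([ 0.5939, -0.237 ,  0.0752]), np.float64(4.2))
b2 (array([ 0.5247, -0.2872,  0.103 ]), np.float64(3.3))
b3 (array([ 0.4507, -0.2171,  0.1035]), np.float64(4.4))
spray (array([ 0.4525, -0.288 ,  0.0654]), np.float64(2.1))
paddle (array([0.5525, 0.0719, 0.1211]), np.float64(0.7))
small at .074 [ 0.59297932 -0.23542477  0.074     ]
monitor bottom [0.75571029 0.08017629 0.1       ] [ 0.74124742 -0.07585475  0.1       ]
```

```bash
python3 -m creep '[[0,-26,30,0,0,0,87],[0,-26,30,0,0,0,80],[0,-26,30,0,0,0,60],[0,-26,30,0,0,0,45],[0,-26,30,0,0,0,36]]' 20
```

```text
time: 0.65
position: [0.2662, 0.4701, 0.4045]
tool_rot: [0.182, 1.563, -0.182]
ft_force: [0.7, 0.3, -0.3]
grip_width: 0.731
```

```bash
python3 -m creep '[[0,-26,30,0,0,0,36],[0,-26,30,0,0,0,36],[0,-26,30,0,0,0,36],[0,-26,30,0,0,0,36],[0,-26,30,0,0,0,36]]'; python3 -m creep '[[0,-26,30,0,0,0,36],[0,-26,30,0,0,0,36],[0,-26,30,0,0,0,36],[0,-26,30,0,0,0,36],[0,-26,30,0,0,0,36]]'
python3 -m creep '[[0,0,0,0,0,0,36],[0,0,0,0,0,0,36]]'
python3 - <<'E'
from h import *
s=st(); M=R.from_rotvec(s['tool_rot']).as_matrix()
print('rows to paddle',M.T@(np.array([.552,.0715,.275])-s['position'])*1000)
E
```

```text
time: 1.15
position: [0.3822, 0.3091, 0.4047]
tool_rot: [0.182, 1.563, -0.182]
ft_force: [-0.3, 1.0, 0.1]
grip_width: 0.423
time: 1.65
position: [0.4983, 0.1482, 0.4047]
tool_rot: [0.182, 1.563, -0.182]
ft_force: [-0.8, 0.0, 0.6]
grip_width: 0.417
time: 1.85
position: [0.4979, 0.1489, 0.4045]
tool_rot: [0.184, 1.564, -0.184]
ft_force: [0.2, 0.6, -0.4]
grip_width: 0.414
t 1.85 pos [0.4979 0.1489 0.4045] F [ 0.2  0.6 -0.4] g 36.1
R [[-0.001, 0.232, 0.973], [0.0, 0.973, -0.232], [-1.0, -0.0, -0.001]]
rows to paddle [129.42036537 -62.73093233  70.65959717]
```

```bash
python3 -m creep '[[0,-21,24,0,0,0,36],[0,-21,24,0,0,0,36],[0,-21,23,0,0,0,36],[20,0,0,0,0,0,36],[20,0,0,0,0,0,36]]';python3 -m creep '[[0,0,0,0,0,0,36],[0,0,0,0,0,0,36]]'
python3 - <<'E'
from h import *
s=st(); M=R.from_rotvec(s['tool_rot']).as_matrix()
print('rows to paddle',M.T@(np.array([.552,.0715,.275])-s['position'])*1000)
snap('wrist','w1');snap('scene','s1');snap('top','t1')
E
```

```text
time: 2.35
position: [0.5525, 0.0728, 0.3646]
tool_rot: [0.182, 1.562, -0.181]
ft_force: [-0.1, 1.5, -0.1]
grip_width: 0.413
time: 2.55
position: [0.5519, 0.0736, 0.3648]
tool_rot: [0.18, 1.564, -0.18]
ft_force: [0.2, -0.4, 1.2]
grip_width: 0.414
t 2.55 pos [0.5519 0.0736 0.3648] F [ 0.2 -0.4  1.2] g 36.0
R [[-0.001, 0.227, 0.974], [0.0, 0.974, -0.227], [-1.0, 0.0, -0.001]]
rows to paddle [89.75291321 -2.00204278  0.61384734]
```

View pics/w1.png

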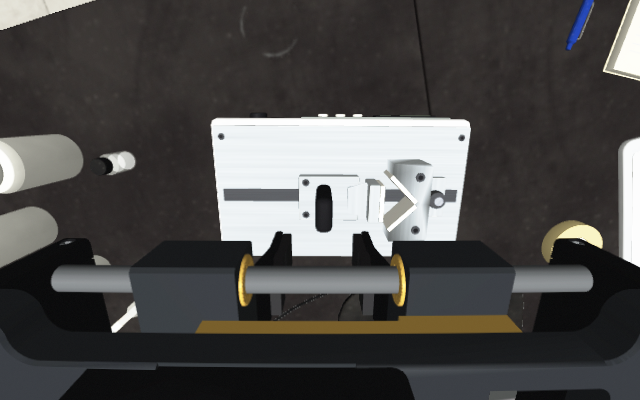

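View pics/s1.png

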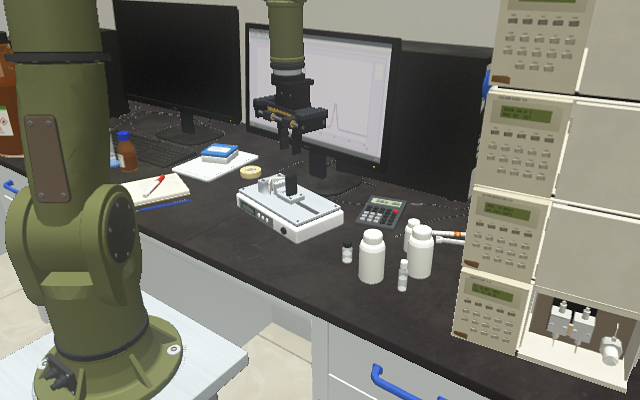

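The wrist view shows the tester squarely: screws at (221,136) and (461,138), paddle top at about (324,190-232), V apex at (416,199), slot along row 195.

```bash
cat > t4.py <<'E'
from h import *
import sys
w=load('w1'); a=cv2.imread('pics/w1.png'); cv2.imwrite('pics/c5.png',cv2.resize(a[105:265,205:480],None,fx=2.9,fy=2.9,interpolation=cv2.INTER_CUBIC))
o=np.array([.5566,.0926]);yaw=np.radians(-13.3);X=np.array([np.cos(yaw),np.sin(yaw)]);Y=np.array([-X[1],X[0]])
def tf(p): q=np.array(p)[:2]-o; return np.round([q@X*1000,q@Y*1000],1)
for n,uv,z in [('screwA',(221,136),.055),('screwB',(461,138),.055),('slotL',(226,195),.055),('slotR',(456,196),.055),('padtop front',(324,187),.123),('apex',(416,201),.087),('tip1',(387,172),.087),('tip2',(389,229),.087)]:
    p=onz(w,uv,z); print(n,np.round(p,4),tf(p))
E
python3 t4.py
```

```text
screwA [ 0.4733 -0.0086  0.055 ] [ -57.7 -117.7]
screwB [0.5276 0.2162 0.055 ] [-56.6 113.6]
slotL [ 0.5304 -0.0222  0.055 ] [   0.9 -117.8]
slotR [0.5846 0.2052 0.055 ] [  1.3 116. ]
padtop front [0.5292 0.0796 0.123 ] [-23.6 -19. ]
apex [0.5692 0.1563 0.087 ] [-2.4 64.9]
tip1 [0.5369 0.1351 0.087 ] [-28.9  36.8]
tip2 [0.5905 0.1279 0.087 ] [24.8 42.1]
```

View pics/c5.png

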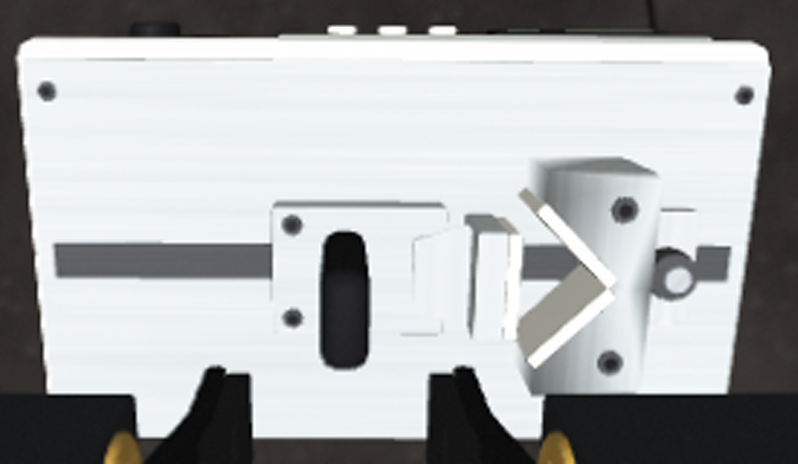

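```bash
python3 -m creep '[[30,-1,0,0,0,0,36],[30,0,0,0,0,0,36],[20,0,0,0,0,0,36],[10,0,0,0,0,0,36],[0,0,0,0,0,0,36]]'
python3 -m creep '[[0,0,0,0,0,0,8],[0,0,0,0,0,0,8],[0,0,0,0,0,0,8],[0,0,0,0,0,0,8],[0,0,0,0,0,0,8]]' 15
python3 - <<'E'
from h import *
st();snap('scene','s2')
a=cv2.imread('pics/s2.png'); cv2.imwrite('pics/c6.png',cv2.resize(a[80:260,200:380],None,fx=3.3,fy=3.3))
E
```

```text
time: 3.2
position: [0.5519, 0.0713, 0.2742]
tool_rot: [0.181, 1.564, -0.182]
ft_force: [-1.0, 1.0, 0.6]
grip_width: 0.416
time: 3.7
position: [0.5529, 0.0729, 0.2761]
tool_rot: [0.184, 1.56, -0.178]
ft_force: [1.2, 5.1, 1.2]
grip_width: 0.16
t 3.7 pos [0.5529 0.0729 0.2761] F [1.2 5.1 1.2] g 14.0
R [[0.004, 0.229, 0.974], [0.003, 0.974, -0.229], [-1.0, 0.004, 0.003]]
```

View pics/c6.png

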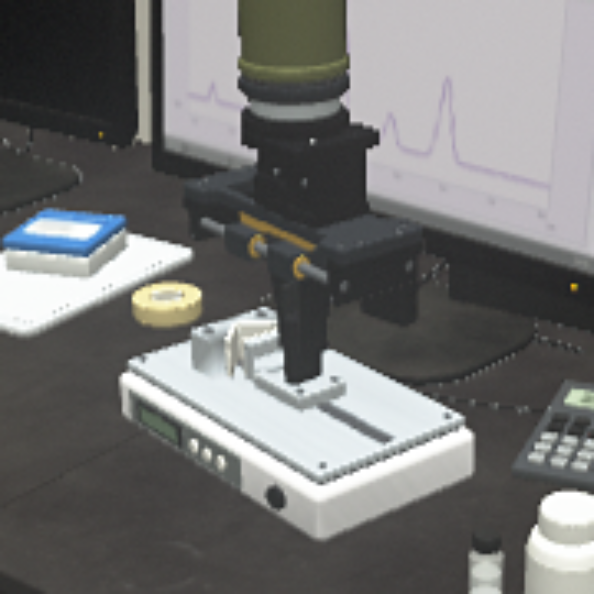

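```bash
python3 -m creep '[[0,-9,0,0,0,0,8],[0,-10,0,0,0,0,8],[0,-10,0,0,0,0,8],[0,-10,0,0,0,0,8],[0,-8,0,0,0,0,8]]'; python3 -m creep '[[0,0,0,0,0,0,8],[0,0,0,0,0,0,8],[0,0,0,0,0,0,8]]'; python3 - <<'E'
from h import *
s=st()
o=np.array([.5566,.0926]);yaw=np.radians(-13.35);X=np.array([np.cos(yaw),np.sin(yaw)]);Y=np.array([-X[1],X[0]])
q=s['position'][:2]-o; print(q@X,q@Y)
E
```

```text
time: 4.25
position: [0.5421, 0.0274, 0.276]
tool_rot: [0.184, 1.56, -0.177]
ft_force: [2.5, 7.1, 0.8]
grip_width: 0.162
time: 4.55
position: [0.5419, 0.026, 0.276]
tool_rot: [0.183, 1.561, -0.18]
ft_force: [-0.1, 2.4, 6.2]
grip_width: 0.16
t 4.55 pos [0.5419 0.026  0.276 ] F [-0.1  2.4  6.2] g 13.9
R [[0.002, 0.229, 0.973], [0.001, 0.973, -0.229], [-1.0, 0.002, 0.002]]
0.0011130718818413512 -0.06818707624015415
```

```bash
python3 -m creep '[[0,0,0,0,0,0,32],[0,0,0,0,0,0,34],[0,0,0,0,0,0,34],[-20,0,0,0,0,0,34],[-30,0,0,0,0,0,34]]'; python3 -m creep '[[-35,-35,8,0,0,0,60],[-10,-40,12,0,0,0,70],[0,-40,12,0,0,0,70],[0,-40,12,0,0,0,70],[0,-30,0,0,0,0,70]]'; python3 -m creep '[[0,0,0,0,0,0,70]]'
python3 - <<'E'
from h import *
s=st(); snap('wrist','w2'); snap('top','t2')
t=load('top0'); print([np.round(onz(t,p,0),3) for p in [(443,120),(455,175),(468,262)]])
E
```

```text
time: 5.05
position: [0.5403, 0.025, 0.3231]
tool_rot: [0.18, 1.568, -0.184]
ft_force: [0.3, 0.6, 0.4]
grip_width: 0.386
time: 5.55
position: [0.5413, -0.168, 0.3696]
tool_rot: [0.182, 1.563, -0.186]
ft_force: [0.0, -0.5, 0.2]
grip_width: 0.751
time: 5.65
position: [0.5396, -0.1708, 0.3695]
tool_rot: [0.186, 1.564, -0.192]
ft_force: [0.2, 0.3, 1.4]
grip_width: 0.783
t 5.65 pos [ 0.5396 -0.1708  0.3695] F [0.2 0.3 1.4] g 68.1
R [[-0.001, 0.239, 0.971], [-0.003, 0.971, -0.239], [-1.0, -0.004, -0.001]]
[array([ 0.754, -0.378,  0.   ]), array([ 0.604, -0.4  ,  0.   ]), array([ 0.381, -0.419,  0.   ])]
```

View pics/w2.png

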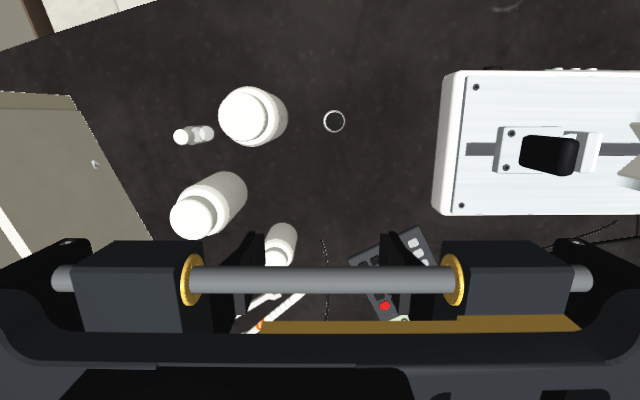

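View pics/t2.png

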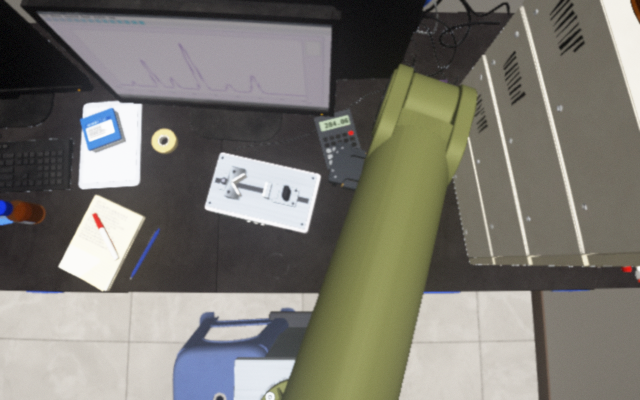

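```bash
python3 -m creep '[[0,-15,-20,-0.125,0,0,70],[0,-15,-20,-0.125,0,0,70],[0,-15,-20,-0.125,0,0,70],[0,-15,-10,-0.125,0,0,70],[0,0,0,0,0,0,70]]'; python3 -m creep '[[0,0,0,0,0,0,70]]'
python3 - <<'E'
from h import *
s=st(); snap('wrist','w3')
E
```

```text
time: 6.25
position: [0.4688, -0.22, 0.3698]
tool_rot: [-0.209, 1.56, 0.209]
ft_force: [0.7, -0.5, -1.2]
grip_width: 0.804
time: 6.35
position: [0.4705, -0.2177, 0.3696]
tool_rot: [-0.209, 1.56, 0.21]
ft_force: [0.4, 0.9, -0.1]
grip_width: 0.805
t 6.35 pos [ 0.4705 -0.2177  0.3696] F [ 0.4  0.9 -0.1] g 70.0
R [[0.0, -0.264, 0.965], [0.001, 0.965, 0.264], [-1.0, 0.001, 0.001]]
```

View pics/w3.png

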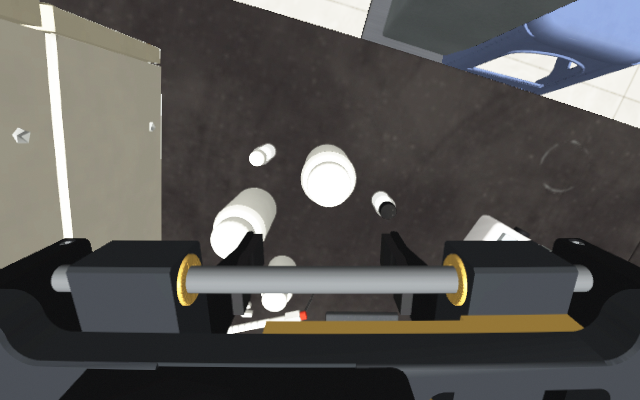

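```bash
python3 -m creep '[[0,-12,28,0,0,0,70],[0,-12,28,0,0,0,70],[0,-12,28,0,0,0,70],[0,-13,28,0,0,0,70],[0,0,0,0,0,0,70]]'; python3 -m creep '[[0,0,0,0,0,0,70]]'
python3 - <<'E'
from h import *
s=st(); snap('wrist','w4')
E
```

```text
time: 6.9
position: [0.5952, -0.2333, 0.3676]
tool_rot: [-0.214, 1.561, 0.213]
ft_force: [-0.7, 0.9, -0.0]
grip_width: 0.806
time: 7.0
position: [0.5918, -0.2349, 0.3683]
tool_rot: [-0.211, 1.563, 0.212]
ft_force: [-0.6, -0.4, -0.6]
grip_width: 0.802
t 7.0 pos [ 0.5918 -0.2349  0.3683] F [-0.6 -0.4 -0.6] g 69.7
R [[-0.003, -0.266, 0.964], [0.0, 0.964, 0.266], [-1.0, 0.001, -0.002]]
```

View pics/w4.png

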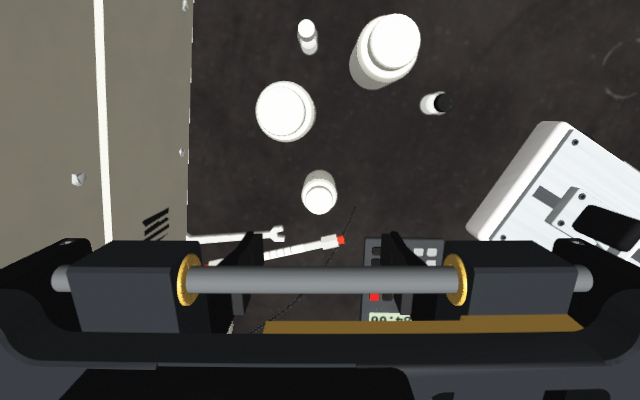

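```bash
python3 - <<'E'
from h import *
w=load('w4'); a=cv2.imread('pics/w4.png'); c=a[160:225,285:355]; cv2.imwrite('pics/c7.png',cv2.resize(c,None,fx=8,fy=8,interpolation=cv2.INTER_CUBIC))
for uv in [(319,199),(319,201)]: print(onz(w,uv,.074))
c,r=ray(w,(320,200)); print(c,r)
E
```

```text
[ 0.59248895 -0.23825504  0.074     ]
[ 0.59441812 -0.23772742  0.074     ]
[ 0.51842063 -0.25615716  0.34913646] [ 0.2616777   0.06681884 -0.96283956]
```

View pics/c7.png

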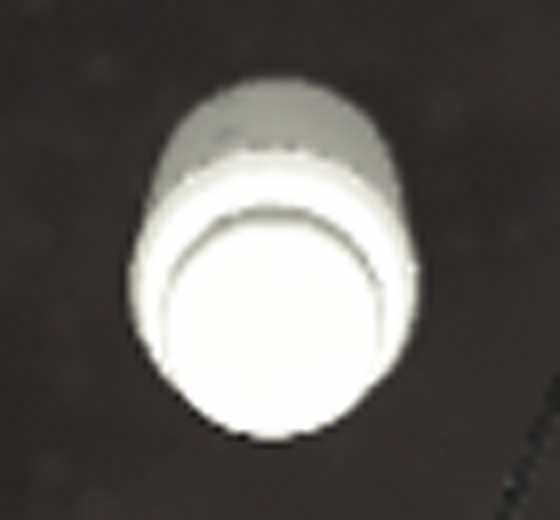

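```bash
python3 -m creep '[[30,-1,1,0,0,0,62],[40,-1,0,0,0,0,62],[40,0,0,0,0,0,62],[25,0,0,0,0,0,62],[13,0,0,0,0,0,62]]'; python3 -m creep '[[0,0,0,0,0,0,62],[0,0,0,0,0,0,62]]' 
python3 - <<'E'
from h import *
s=st(); snap('scene','s3')
a=cv2.imread('pics/s3.png'); cv2.imwrite('pics/c8.png',cv2.resize(a[130:310,320:500],None,fx=3.3,fy=3.3))
E
```

```text
time: 7.55
position: [0.5907, -0.2373, 0.2194]
tool_rot: [-0.208, 1.564, 0.212]
ft_force: [-0.2, 0.3, -0.0]
grip_width: 0.716
time: 7.75
position: [0.5926, -0.2386, 0.2232]
tool_rot: [-0.211, 1.559, 0.21]
ft_force: [0.2, 0.0, 0.9]
grip_width: 0.715
t 7.75 pos [ 0.5926 -0.2386  0.2232] F [0.2 0.  0.9] g 62.2
R [[0.002, -0.265, 0.964], [-0.0, 0.964, 0.265], [-1.0, -0.001, 0.002]]
```

View pics/c8.png

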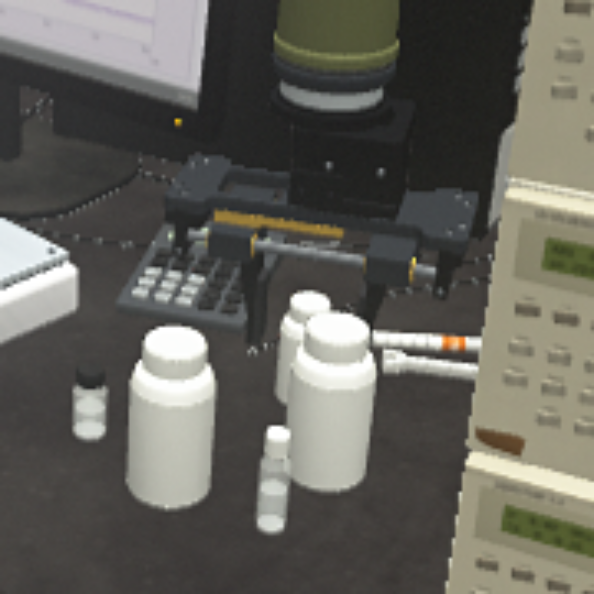

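```bash
python3 -m creep '[[2,0,0,0,0,0,45],[0,0,0,0,0,0,32],[0,0,0,0,0,0,32],[0,0,0,0,0,0,32],[0,0,0,0,0,0,32]]' 8;  python3 -m creep '[[0,0,0,0,0,0,32],[0,0,0,0,0,0,32]]'
```

```text
time: 8.3
position: [0.5924, -0.2383, 0.2199]
tool_rot: [-0.211, 1.56, 0.211]
ft_force: [0.4, -0.8, 1.3]
grip_width: 0.421
time: 8.5
position: [0.5924, -0.2383, 0.2199]
tool_rot: [-0.21, 1.56, 0.211]
ft_force: [-0.6, 0.1, 2.0]
grip_width: 0.425
```

```bash
python3 -m creep '[[-15,0,0,0,0,0,32],[-30,0,0,0,0,0,32],[-40,0,0,0,0,0,32],[-45,0,0,0,0,0,32],[-20,0,0,0,0,0,32]]';  python3 -m creep '[[0,30,6,0,0,0,32],[0,30,6,0,0,0,32],[0,30,6,0,0,0,32],[0,30,6,0,0,0,32],[0,30,6,0,0,0,32]]';  python3 -m creep '[[0,30,6,0,0,0,32],[0,30,6,0,0,0,32],[0,30,6,0,0,0,32],[0,30,6,0,0,0,32],[0,30,6,0,0,0,32]]';python3 -m creep '[[0,20,4,0,0,0,32],[0,20,4,0,0,0,32],[0,0,0,0,0,0,32],[0,0,0,0,0,0,32]]'
python3 - <<'E'
from h import *
s=st(); snap('wrist','w5'); snap('scene','s5')
M=R.from_rotvec(s['tool_rot']).as_matrix(); print(M.T@(np.array([.564,.1237,.277])-s['position'])*1000)
E
```

```text
time: 9.0
position: [0.5926, -0.2395, 0.3753]
tool_rot: [-0.212, 1.554, 0.207]
ft_force: [-0.2, 0.5, -0.4]
grip_width: 0.422
time: 9.5
position: [0.581, -0.085, 0.3706]
tool_rot: [-0.21, 1.56, 0.21]
ft_force: [0.2, 0.3, -1.1]
grip_width: 0.423
time: 10.0
position: [0.5703, 0.0676, 0.3706]
tool_rot: [-0.21, 1.56, 0.21]
ft_force: [0.2, 0.2, -0.8]
grip_width: 0.421
time: 10.4
position: [0.5677, 0.1069, 0.3702]
tool_rot: [-0.211, 1.56, 0.21]
ft_force: [0.4, -1.4, -0.5]
grip_width: 0.418
t 10.4 pos [0.5677 0.1069 0.3702] F [ 0.4 -1.4 -0.5] g 36.4
R [[0.001, -0.265, 0.964], [-0.001, 0.964, 0.265], [-1.0, -0.001, 0.0]]
[93.15145188 17.2880121   0.84875208]
```

View pics/w5.png

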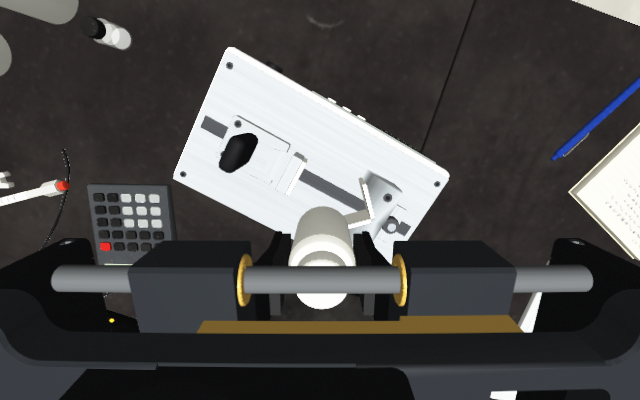

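View pics/s5.png

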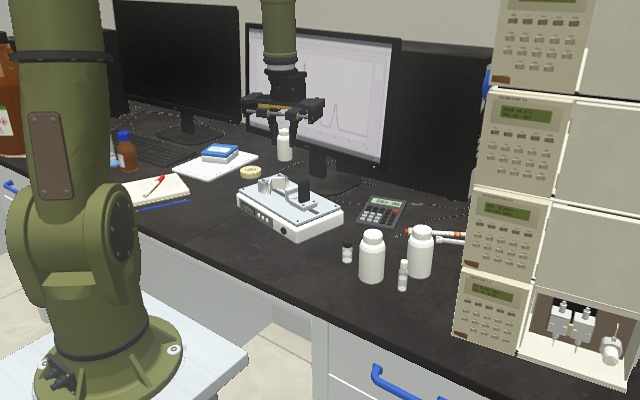

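```bash
python3 -m creep '[[0,8,0,0,0,0,32],[0,8,1,0,0,0,32],[30,0,0,0,0,0,32],[30,0,0,0,0,0,32],[20,0,0,0,0,0,32]]';python3 -m creep '[[6,0,0,0,0,0,32],[0,0,0,0,0,0,32],[0,0,0,0,0,0,32]]'
python3 - <<'E'
from h import *
s=st(); snap('scene','s6')
M=R.from_rotvec(s['tool_rot']).as_matrix(); print(M.T@(np.array([.564,.1237,.275])-s['position'])*1000)
a=cv2.imread('pics/s6.png'); cv2.imwrite('pics/c9.png',cv2.resize(a[80:260,200:380],None,fx=3.3,fy=3.3))
E
```

```text
time: 11.0
position: [0.5637, 0.1238, 0.2877]
tool_rot: [-0.211, 1.562, 0.211]
ft_force: [0.7, 0.6, -0.5]
grip_width: 0.423
time: 11.3
position: [0.565, 0.1234, 0.2848]
tool_rot: [-0.21, 1.559, 0.211]
ft_force: [0.6, -0.2, 0.2]
grip_width: 0.422
t 11.3 pos [0.565  0.1234 0.2848] F [ 0.6 -0.2  0.2] g 36.7
R [[0.002, -0.265, 0.964], [0.001, 0.964, 0.265], [-1.0, 0.0, 0.002]]
[ 9.81306883  0.56301287 -0.87607967]
```

View pics/c9.png

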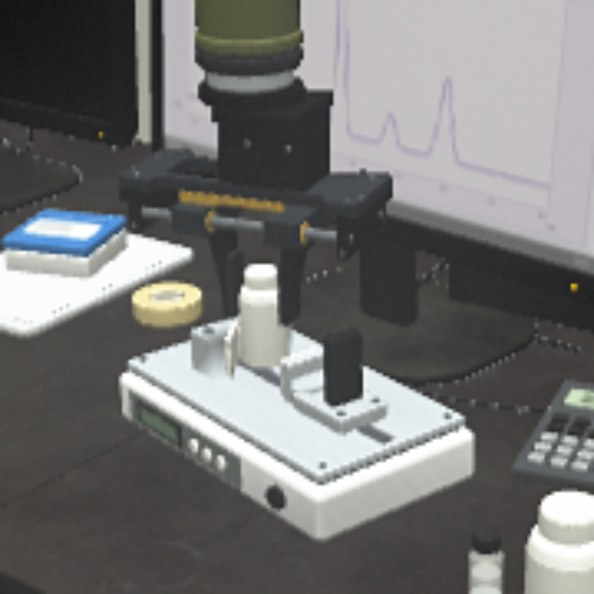

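```bash
python3 -m creep '[[3,0,-1,0,0,0,32],[3,0,0,0,0,0,32],[0,0,0,0,0,0,32]]';python3 -m creep '[[2,0,0,0,0,0,32],[0,0,0,0,0,0,32],[0,0,0,0,0,0,32]]';python3 -m creep '[[1,0,0,0,0,0,32],[0,0,0,0,0,0,32],[0,0,0,0,0,0,32]]'
```

```text
time: 11.65
position: [0.5633, 0.1229, 0.2775]
tool_rot: [-0.21, 1.561, 0.211]
ft_force: [-0.4, -1.0, -0.5]
grip_width: 0.426
time: 11.95
position: [0.5635, 0.1229, 0.2756]
tool_rot: [-0.211, 1.561, 0.211]
ft_force: [0.0, 0.3, -0.2]
grip_width: 0.422
time: 12.25
position: [0.5636, 0.1229, 0.2749]
tool_rot: [-0.21, 1.56, 0.211]
ft_force: [0.4, -0.0, 0.6]
grip_width: 0.425
```

```bash
python3 -m creep '[[1,0,0,0,0,0,32],[0,0,0,0,0,0,32],[0,0,0,0,0,0,32]]';python3 -m creep '[[0,0,0,0,0,0,40],[0,0,0,0,0,0,46],[0,0,0,0,0,0,52],[0,0,0,0,0,0,56],[0,0,0,0,0,0,56]]'
python3 - <<'E'
from h import *
s=st(); snap('scene','s7')
a=cv2.imread('pics/s7.png'); cv2.imwrite('pics/c10.png',cv2.resize(a[80:260,200:380],None,fx=3.3,fy=3.3))
E
```

```text
time: 12.55
position: [0.5637, 0.1231, 0.2746]
tool_rot: [-0.21, 1.56, 0.211]
ft_force: [-1.5, 0.4, 5.9]
grip_width: 0.418
time: 13.05
position: [0.5634, 0.1229, 0.2735]
tool_rot: [-0.211, 1.561, 0.21]
ft_force: [-0.0, -0.3, -0.8]
grip_width: 0.633
t 13.05 pos [0.5634 0.1229 0.2735] F [-0.  -0.3 -0.8] g 55.1
R [[-0.0, -0.265, 0.964], [-0.0, 0.964, 0.265], [-1.0, -0.0, -0.0]]
```

View pics/c10.png

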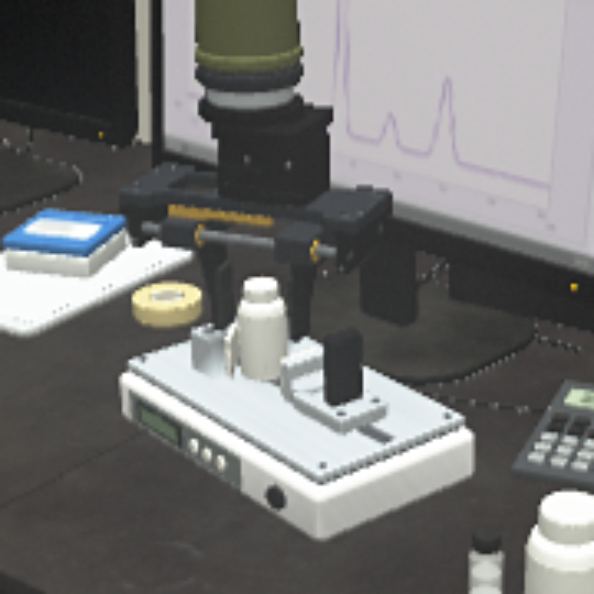

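```bash
python3 -m creep '[[-30,0,0,0,0,0,56],[-35,0,0,0,0,0,56],[-35,0,0,0.1,0,0,56],[0,0,0,0.13,0,0,40],[0,0,0,0.13,0,0,20]]';python3 -m creep '[[0,-25,0,0.13,0,0,0],[0,-25,0,0,0,0,0],[0,-25,0,0,0,0,0],[0,0,0,0,0,0,0],[0,0,0,0,0,0,0]]'
python3 - <<'E'
from h import *
s=st(); snap('wrist','w8');snap('scene','s8')
M=R.from_rotvec(s['tool_rot']).as_matrix(); print(M.T@(np.array([.533,-.0066,.275])-s['position'])*1000)
E
```

```text
time: 13.6
position: [0.5639, 0.1228, 0.3753]
tool_rot: [0.078, 1.567, -0.075]
ft_force: [-0.6, 0.7, -1.9]
grip_width: 0.535
time: 14.1
position: [0.5502, 0.049, 0.3738]
tool_rot: [0.176, 1.563, -0.174]
ft_force: [-0.3, 0.3, -0.1]
grip_width: 0.091
t 14.1 pos [0.5502 0.049  0.3738] F [-0.3  0.3 -0.1] g 7.9
R [[0.0, 0.221, 0.975], [0.001, 0.975, -0.221], [-1.0, 0.001, 0.0]]
[ 98.7664784  -58.11530167  -4.4762049 ]
```

View pics/w8.png

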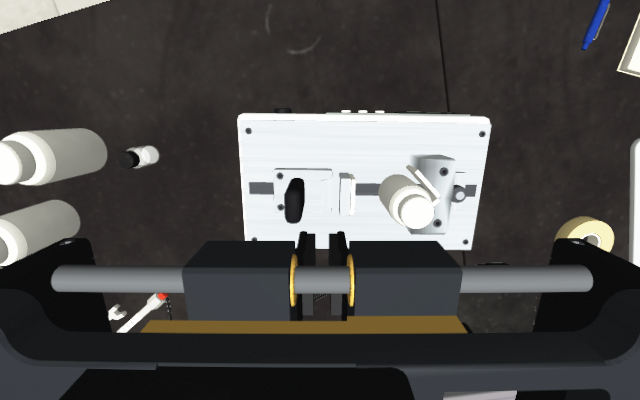

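```bash
python3 -m creep '[[0,-20,-2,0.01,0,0,0],[0,-20,-2,0,0,0,0],[0,-18,0,0,0,0,0],[20,0,0,0,0,0,0],[30,0,0,0,0,0,0]]';python3 -m creep '[[30,0,0,0,0,0,0],[18,0,0,0,0,0,0],[0,0,0,0,0,0,0],[0,0,0,0,0,0,0]]'
python3 - <<'E'
from h import *
w=load('w8'); p=onz(w,(415,211),.129)
o=np.array([.5566,.0926]);yaw=np.radians(-13.35);X=np.array([np.cos(yaw),np.sin(yaw)]);Y=np.array([-X[1],X[0]])
print('bottle',[(p[:2]-o)@v for v in (X,Y)])
s=st(); q=s['position'][:2]-o; print('tcp',q@X,q@Y);snap('scene','s9')
a=cv2.imread('pics/s9.png'); cv2.imwrite('pics/c11.png',cv2.resize(a[80:260,200:380],None,fx=3.3,fy=3.3))
E
```

```text
time: 14.7
position: [0.5336, -0.0089, 0.3251]
tool_rot: [0.186, 1.558, -0.183]
ft_force: [0.9, 0.0, 0.0]
grip_width: 0.008
time: 15.1
position: [0.5332, -0.0074, 0.2762]
tool_rot: [0.183, 1.563, -0.183]
ft_force: [1.0, -1.4, 0.6]
grip_width: 0.006
bottle [np.float64(0.0002812957902302126), np.float64(0.02986028538619944)]
t 15.1 pos [ 0.5332 -0.0074  0.2762] F [ 1.  -1.4  0.6] g 0.5
R [[0.0, 0.231, 0.973], [-0.0, 0.973, -0.231], [-1.0, -0.0, 0.0]]
tcp 0.0002824380216427054 -0.10274292944510006
```

View pics/c11.png

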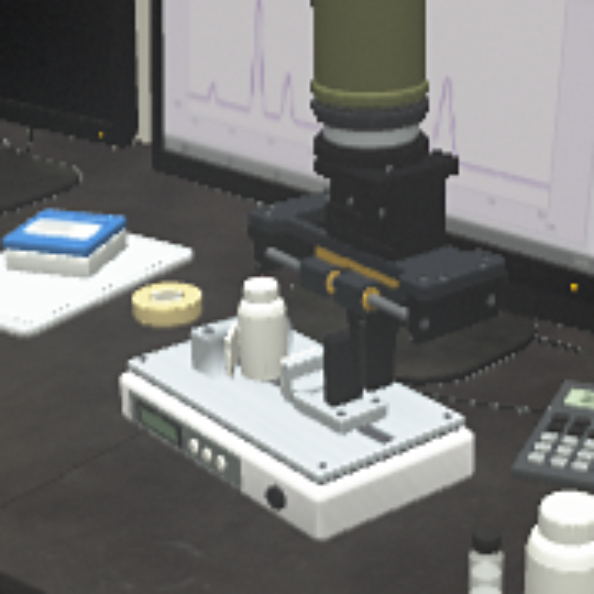

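```bash
python3 -m creep '[[0,5,0,0,0,0,0],[0,4,0,0,0,0,0],[0,3,0,0,0,0,0],[0,3,0,0,0,0,0],[0,3,0,0,0,0,0]]';python3 -m creep '[[0,3,0,0,0,0,0],[0,3,0,0,0,0,0],[0,2,0,0,0,0,0],[0,2,0,0,0,0,0],[0,2,0,0,0,0,0]]'; python3 -m creep '[[0,2,0,0,0,0,0],[0,2,0,0,0,0,0],[0,0,0,0,0,0,0],[0,0,0,0,0,0,0]]'
cat > y.py <<'E'
from h import *
o=np.array([.5566,.0926]);yaw=np.radians(-13.35);X=np.array([np.cos(yaw),np.sin(yaw)]);Y=np.array([-X[1],X[0]])
s=monitor.get_state(); q=s['position'][:2]-o; f=np.array(s['ft_force']); print('tcp x,y mm',np.round([q@X*1000,q@Y*1000],2),'Fx,Fy,Fz tester',np.round([f[:2]@X,f[:2]@Y,f[2]],2),'t',s['time'])
E
python3 y.py
```

```text
time: 15.65
position: [0.5372, 0.01, 0.2759]
tool_rot: [0.18, 1.563, -0.184]
ft_force: [-2.1, -5.8, 3.7]
grip_width: 0.008
time: 16.15
position: [0.5398, 0.0207, 0.2759]
tool_rot: [0.181, 1.564, -0.186]
ft_force: [-2.9, -5.3, 3.6]
grip_width: 0.006
time: 16.55
position: [0.5408, 0.0249, 0.2759]
tool_rot: [0.181, 1.564, -0.185]
ft_force: [-2.5, -4.3, 2.9]
grip_width: 0.003
tcp x,y mm [  0.25 -69.52] Fx,Fy,Fz tester [-1.45 -4.8   2.87] t 16.55
```

```bash
python3 -m creep '[[0,1.5,0,0,0,0,0],[0,1.5,0,0,0,0,0],[0,1.5,0,0,0,0,0],[0,1,0,0,0,0,0],[0,1,0,0,0,0,0]]';python3 y.py; python3 -m creep '[[0,1,0,0,0,0,0],[0,1,0,0,0,0,0],[0,1,0,0,0,0,0],[0,0,0,0,0,0,0]]';python3 y.py;python3 - <<'E'
from h import *
snap('scene','s10');snap('wrist','w10')
a=cv2.imread('pics/s10.png'); cv2.imwrite('pics/c12.png',cv2.resize(a[130:240,230:350],None,fx=5,fy=5))
E
```

```text
time: 17.05
position: [0.5423, 0.0309, 0.2759]
tool_rot: [0.181, 1.564, -0.186]
ft_force: [-2.1, -5.3, 3.5]
grip_width: 0.007
tcp x,y mm [  0.29 -63.36] Fx,Fy,Fz tester [-0.86 -5.61  3.55] t 17.05
time: 17.45
position: [0.543, 0.034, 0.2759]
tool_rot: [0.181, 1.564, -0.186]
ft_force: [-3.1, -5.6, 3.8]
grip_width: 0.006
tcp x,y mm [  0.3  -60.18] Fx,Fy,Fz tester [-1.76 -6.14  3.83] t 17.45
```

View pics/c12.png

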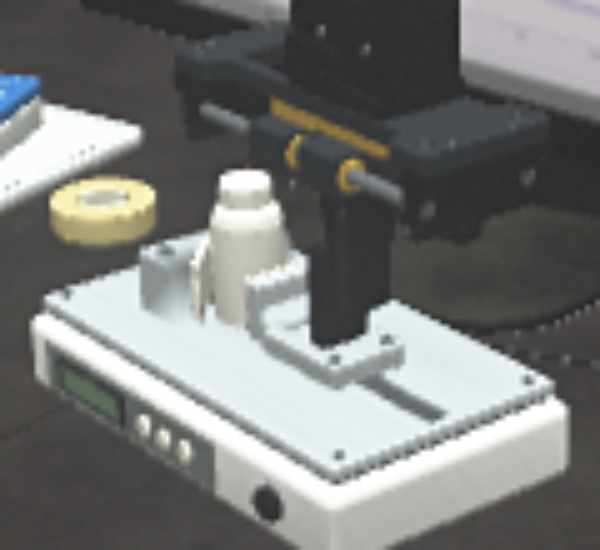

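View pics/w10.png

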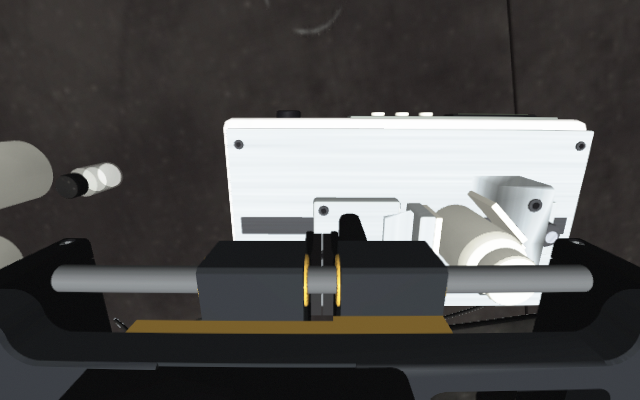

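```bash
for i in 1 ; do python3 -m creep '[[0,0.7,0,0,0,0,0],[0,0.7,0,0,0,0,0],[0,0.6,0,0,0,0,0],[0,0,0,0,0,0,0]]' >/dev/null;python3 y.py; done; python3 -m creep '[[0,0.7,0,0,0,0,0],[0,0.7,0,0,0,0,0],[0,0.6,0,0,0,0,0],[0,0,0,0,0,0,0]]' >/dev/null;python3 y.py;python3 -m creep '[[0,0.5,0,0,0,0,0],[0,0.5,0,0,0,0,0],[0,0,0,0,0,0,0]]' >/dev/null;python3 y.py
```

```text
tcp x,y mm [  0.3  -58.27] Fx,Fy,Fz tester [ 0.05 -6.64  3.95] t 17.95
tcp x,y mm [  0.31 -56.46] Fx,Fy,Fz tester [-0.6  -5.47  4.09] t 18.35
tcp x,y mm [  0.31 -55.49] Fx,Fy,Fz tester [-1.15 -6.73  3.8 ] t 18.65
```

```bash
python3 -m creep '[[0,0.5,0,0,0,0,0],[0,0.5,0,0,0,0,0],[0,0,0,0,0,0,0]]' >/dev/null;python3 y.py
```

```text
tcp x,y mm [  0.31 -54.46] Fx,Fy,Fz tester [-0.47 -6.09  3.46] t 18.95
```

```bash
python3 -m creep '[[0,0.5,0,0,0,0,0],[0,0.5,0,0,0,0,0],[0,0,0,0,0,0,0]]' >/dev/null;python3 y.py; python3 - <<'E'
from h import *
snap('scene','s11')
a=cv2.imread('pics/s11.png'); cv2.imwrite('pics/c13.png',cv2.resize(a[130:240,230:350],None,fx=5,fy=5))
E
```

```text
tcp x,y mm [  0.34 -53.88] Fx,Fy,Fz tester [-1.11 -6.89  4.55] t 19.25
```

View pics/c13.png

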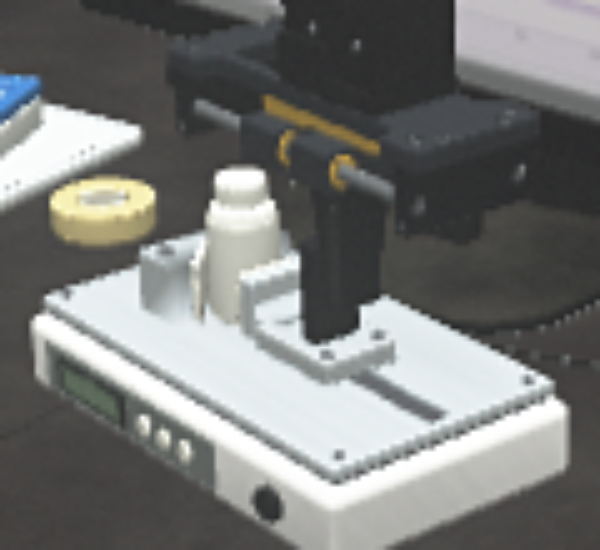

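```bash
python3 -m creep '[[0,0,0,0,0,0,0],[0,0,0,0,0,0,0]]' >/dev/null;python3 y.py; python3 -m creep '[[0,0.3,0,0,0,0,0],[0,0,0,0,0,0,0],[0,0,0,0,0,0,0]]' >/dev/null;python3 y.py;python3 -m creep '[[0,0,0,0,0,0,0]]' >/dev/null;python3 y.py
```

```text
tcp x,y mm [  0.33 -53.89] Fx,Fy,Fz tester [-1.66 -7.27  4.21] t 19.5
tcp x,y mm [  0.36 -53.8 ] Fx,Fy,Fz tester [-1.17 -8.78  4.69] t 19.8
tcp x,y mm [  0.34 -53.81] Fx,Fy,Fz tester [-0.28 -7.54  5.35] t 19.9
```

```bash
for i in 1; do python3 -m creep '[[0,0.3,0,0,0,0,0],[0,0.3,0,0,0,0,0],[0,0,0,0,0,0,0],[0,0,0,0,0,0,0]]' >/dev/null;python3 y.py; python3 -m creep '[[0,0,0,0,0,0,0]]' >/dev/null;python3 y.py; done; python3 -m creep '[[0,0.3,0,0,0,0,0],[0,0,0,0,0,0,0],[0,0,0,0,0,0,0]]' >/dev/null;python3 y.py;python3 -m creep '[[0,0,0,0,0,0,0]]' >/dev/null;python3 y.py
```

```text
tcp x,y mm [  0.39 -53.66] Fx,Fy,Fz tester [-1.27 -8.86  4.98] t 20.3
tcp x,y mm [  0.39 -53.64] Fx,Fy,Fz tester [-1.58 -7.72  5.35] t 20.4
tcp x,y mm [  0.39 -53.54] Fx,Fy,Fz tester [-1.55 -9.32  5.41] t 20.7
tcp x,y mm [  0.37 -53.58] Fx,Fy,Fz tester [-1.24 -8.69  5.07] t 20.8
```

```bash
python3 -m creep '[[0,0.4,0,0,0,0,0],[0,0.4,0,0,0,0,0],[0,0,0,0,0,0,0],[0,0,0,0,0,0,0]]' >/dev/null;python3 y.py; python3 -m creep '[[0,0,0,0,0,0,0]]' >/dev/null;python3 y.py; python3 -m creep '[[0,0.3,0,0,0,0,0],[0,0.3,0,0,0,0,0],[0,0,0,0,0,0,0]]' >/dev/null;python3 y.py;python3 -m creep '[[0,0,0,0,0,0,0]]' >/dev/null;python3 y.py;python3 -m creep '[[0,0,0,0,0,0,0]]' >/dev/null;python3 y.py
```

```text
tcp x,y mm [  0.39 -52.44] Fx,Fy,Fz tester [-1.6  -7.59  4.33] t 21.2
tcp x,y mm [  0.38 -52.43] Fx,Fy,Fz tester [-0.31 -8.56  5.1 ] t 21.3
tcp x,y mm [  0.4  -52.03] Fx,Fy,Fz tester [-1.51 -8.47  5.34] t 21.6
tcp x,y mm [  0.38 -52.03] Fx,Fy,Fz tester [-1.34 -8.87  4.07] t 21.7
tcp x,y mm [  0.4  -52.02] Fx,Fy,Fz tester [-1.3  -9.85  5.25] t 21.8
```

```bash
python3 -m creep '[[0,0.3,0,0,0,0,0],[0,0.3,0,0,0,0,0],[0,0,0,0,0,0,0],[0,0,0,0,0,0,0]]' >/dev/null;python3 y.py; python3 -m creep '[[0,0,0,0,0,0,0]]' >/dev/null;python3 y.py; python3 -m creep '[[0,0.3,0,0,0,0,0],[0,0.3,0,0,0,0,0],[0,0,0,0,0,0,0]]' >/dev/null;python3 y.py;python3 -m creep '[[0,0,0,0,0,0,0]]' >/dev/null;python3 y.py;python3 - <<'E'
from h import *
snap('wrist','w12'); d=snap('scene','s12')
a=cv2.imread('pics/s12.png'); cv2.imwrite('pics/c14.png',cv2.resize(a[140:230,235:345],None,fx=6,fy=6,interpolation=cv2.INTER_CUBIC))
a=cv2.imread('pics/w12.png'); cv2.imwrite('pics/c15.png',cv2.resize(a[110:320,220:600],None,fx=2,fy=2))
E
python3 y.py
```

```text
tcp x,y mm [  0.4  -51.88] Fx,Fy,Fz tester [ -2.05 -10.65   5.31] t 22.2
tcp x,y mm [  0.42 -51.87] Fx,Fy,Fz tester [ -1.83 -10.4    5.37] t 22.3
tcp x,y mm [  0.46 -51.71] Fx,Fy,Fz tester [ -1.92 -11.16   6.69] t 22.6
tcp x,y mm [  0.45 -51.78] Fx,Fy,Fz tester [ -2.31 -11.58   6.04] t 22.7
tcp x,y mm [  0.43 -51.71] Fx,Fy,Fz tester [ -1.95 -10.78   6.74] t 22.8
```

View pics/c14.png

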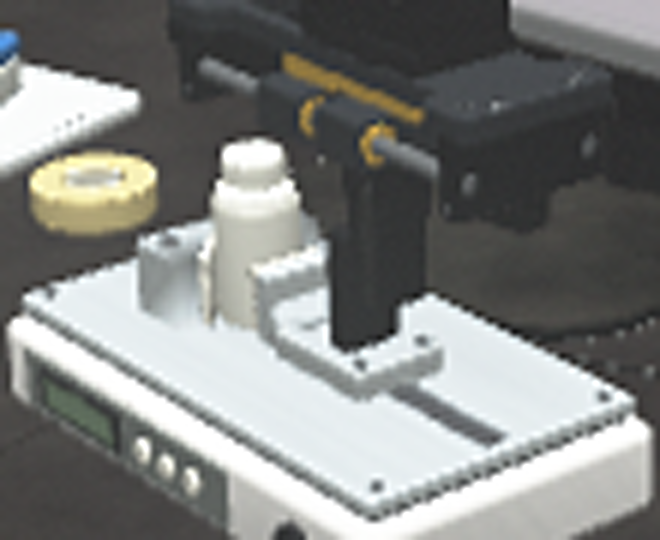

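View pics/c15.png

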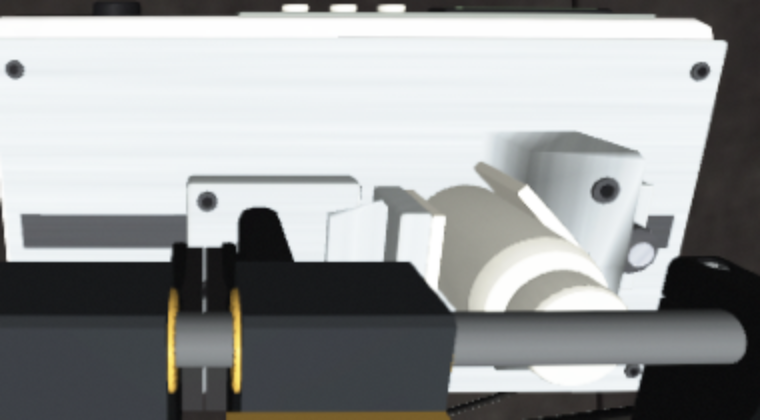

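```bash
python3 -m creep '[[0,0.3,0,0,0,0,0],[0,0.3,0,0,0,0,0],[0,0,0,0,0,0,0],[0,0,0,0,0,0,0]]' >/dev/null;python3 y.py; python3 -m creep '[[0,0,0,0,0,0,0]]' >/dev/null;python3 y.py; python3 -m creep '[[0,0.3,0,0,0,0,0],[0,0.3,0,0,0,0,0],[0,0,0,0,0,0,0]]' >/dev/null;python3 y.py;python3 -m creep '[[0,0,0,0,0,0,0]]' >/dev/null;python3 y.py;python3 -m creep '[[0,0,0,0,0,0,0]]' >/dev/null;python3 y.py
```

```text
tcp x,y mm [  0.46 -51.62] Fx,Fy,Fz tester [ -2.07 -12.13   7.96] t 23.2
tcp x,y mm [  0.47 -51.58] Fx,Fy,Fz tester [ -2.6  -12.52   6.69] t 23.3
tcp x,y mm [  0.49 -51.43] Fx,Fy,Fz tester [ -2.92 -12.97   8.14] t 23.6
tcp x,y mm [  0.51 -51.45] Fx,Fy,Fz tester [ -2.96 -12.48   6.93] t 23.7
tcp x,y mm [  0.5  -51.43] Fx,Fy,Fz tester [ -2.25 -13.43   6.93] t 23.8
```

```bash
python3 -m creep '[[0,0.3,0,0,0,0,0],[0,0.3,0,0,0,0,0],[0,0,0,0,0,0,0],[0,0,0,0,0,0,0]]' >/dev/null;python3 y.py; python3 -m creep '[[0,0,0,0,0,0,0]]' >/dev/null;python3 y.py; python3 -m creep '[[0,0,0,0,0,0,0]]' >/dev/null;python3 y.py;python3 -m creep '[[0,0,0,0,0,0,0]]' >/dev/null;python3 y.py
```

```text
tcp x,y mm [  0.53 -51.3 ] Fx,Fy,Fz tester [ -3.04 -12.66   6.9 ] t 24.2
tcp x,y mm [  0.55 -51.32] Fx,Fy,Fz tester [ -2.34 -13.97   7.29] t 24.3
tcp x,y mm [  0.54 -51.3 ] Fx,Fy,Fz tester [ -3.05 -14.44   8.31] t 24.4
tcp x,y mm [  0.52 -51.31] Fx,Fy,Fz tester [ -2.66 -14.27   7.35] t 24.5
```

```bash
python3 -m creep '[[0,-3,0,0,0,0,0],[0,-5,0,0,0,0,0],[0,-10,0,0,0,0,0],[0,-10,0,0,0,0,0],[-20,0,0,0,0,0,0]]';python3 -m creep '[[-40,0,0,0,0,0,0],[-40,0,0,0,0,0,0],[0,0,0,0,0,0,0],[0,0,0,0,0,0,0]]';python3 y.py
python3 - <<'E'
from h import *
snap('wrist','w14'); d=snap('scene','s14'); snap('top','t14')
a=cv2.imread('pics/s14.png'); cv2.imwrite('pics/c16.png',cv2.resize(a[140:230,235:345],None,fx=6,fy=6,interpolation=cv2.INTER_CUBIC))
E
```

```text
time: 25.0
position: [0.538, 0.0193, 0.2935]
tool_rot: [0.182, 1.568, -0.185]
ft_force: [0.2, 0.6, -0.2]
grip_width: 0.006
time: 25.4
position: [0.5397, 0.0207, 0.3765]
tool_rot: [0.183, 1.561, -0.181]
ft_force: [-0.3, 0.3, -0.4]
grip_width: 0.002
tcp x,y mm [  0.19 -73.86] Fx,Fy,Fz tester [-0.37  0.22 -0.38] t 25.4
```

View pics/c16.png

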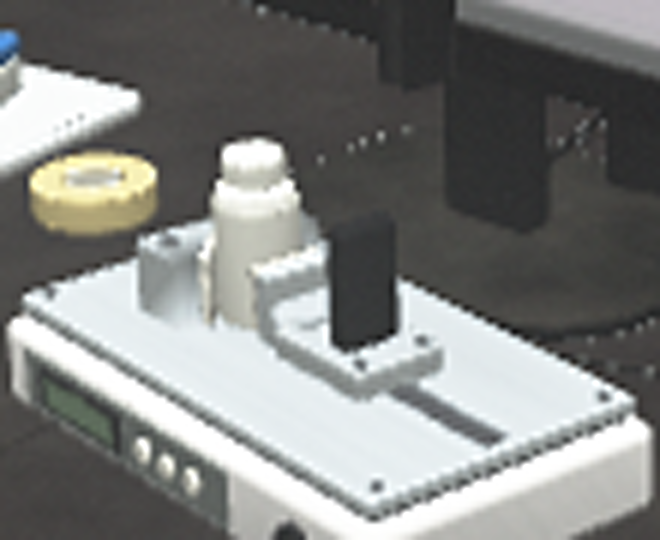

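View pics/w14.png

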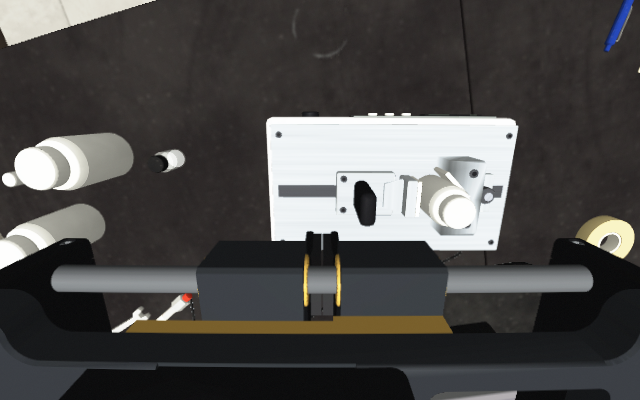

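View pics/t14.png

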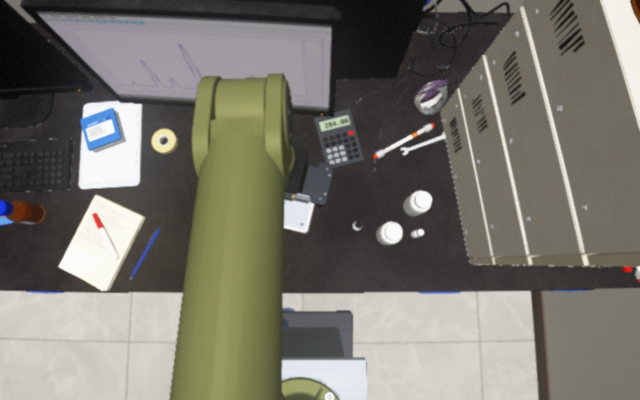

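```bash
python3 -m creep '[[0,30,0,0,0,0,0],[0,35,0,0,0,0,0],[0,35,0,0,0,0,0],[0,10,0,0,0,0,0],[0,0,0,0,0,0,0]]';python3 -m creep '[[0,0,0,0,0,0,0],[0,0,0,0,0,0,0]]'
python3 - <<'E'
from h import *
snap('wrist','w15')
a=cv2.imread('pics/w15.png'); cv2.imwrite('pics/c17.png',cv2.resize(a[105:250,180:400],None,fx=3.6,fy=3.6,interpolation=cv2.INTER_CUBIC))
E
```

```text
time: 26.05
position: [0.5645, 0.1301, 0.374]
tool_rot: [0.178, 1.566, -0.18]
ft_force: [0.1, -0.0, -0.4]
grip_width: 0.004
time: 26.25
position: [0.5648, 0.1259, 0.3754]
tool_rot: [0.184, 1.563, -0.185]
ft_force: [0.3, 0.2, -1.0]
grip_width: 0.006
```

View pics/c17.png

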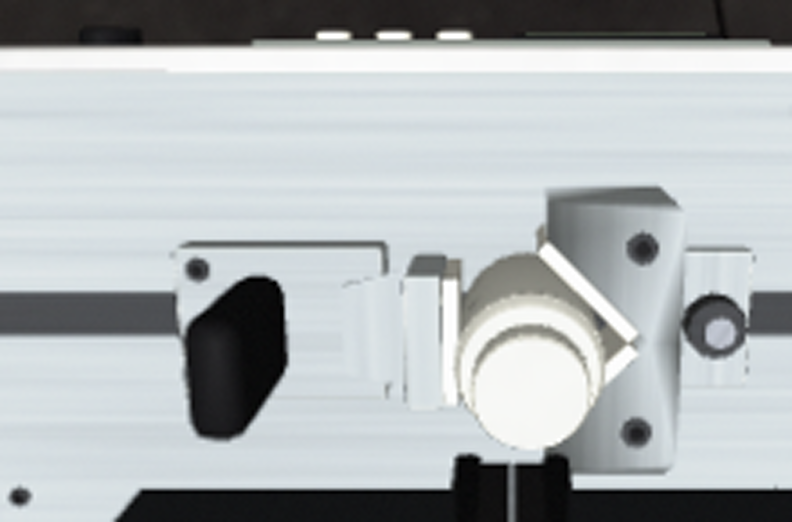

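```bash
python3 - <<'E'
from h import *
w=load('w15')
o=np.array([.5566,.0926]);yaw=np.radians(-13.35);X=np.array([np.cos(yaw),np.sin(yaw)]);Y=np.array([-X[1],X[0]])
f=lambda n,u,v,z:print(n,np.round([(onz(w,(180+u/3.6-.4,105+v/3.6-.4),z)[:2]-o)@k*1000 for k in (X,Y)],1))
f('cap',531,389,.129); f('slotL',60,314,.055); f('slotR',770,313,.055); f('apex in',628,344,.087); f('Vtip',545,250,.087)
f('jaw face far',457,405,.088);f('jaw face near',452,262,.088); f('Vscrews',643,248,.087); f('Vscrews',635,432,.087); f('paddle top L',192,400,.123);f('pad top R',285,360,.123)
f('shoulder c',528,352,.119)
E
```

```text
cap [-0.7 37.3]
slotL [  0.5 -98.9]
slotR [  0.5 108.1]
apex in [ 0.7 63.4]
Vtip [-24.2  41.5]
jaw face far [17.2 18.4]
jaw face near [-21.4  17.8]
Vscrews [-24.7  66.5]
Vscrews [25.3 66. ]
paddle top L [  3.8 -40.8]
pad top R [ -5.8 -18.7]
shoulder c [-6.5 36.8]
```

```bash
python3 -m creep '[[-20,0,0,0,0,0,0],[0,-45,0,0,0,0,0],[0,-45,0,0,0,0,0],[0,-45,0,0,0,0,0],[0,-45,0,0,0,0,0]]';python3 -m creep '[[0,-45,0,0,0,0,0],[0,-45,0,0,0,0,0],[0,-30,0,0,0,0,0],[0,0,0,0,0,0,0],[0,0,0,0,0,0,0]]'
python3 - <<'E'
from h import *
for i in range(3): snap('top','t16%d'%i)
a=np.mean([cv2.imread('pics/t16%d.png'%i).astype(float) for i in range(3)],0).astype(np.uint8); cv2.imwrite('pics/c18.png',cv2.resize(a[140:245,195:335],None,fx=5.6,fy=5.6,interpolation=cv2.INTER_CUBIC))
E
```

```text
time: 26.8
position: [0.5224, -0.0501, 0.3959]
tool_rot: [0.184, 1.562, -0.183]
ft_force: [0.7, 0.0, 0.8]
grip_width: 0.004
time: 27.3
position: [0.4952, -0.1653, 0.3958]
tool_rot: [0.186, 1.562, -0.184]
ft_force: [0.5, 1.3, -0.2]
grip_width: 0.002
```

View pics/c18.png

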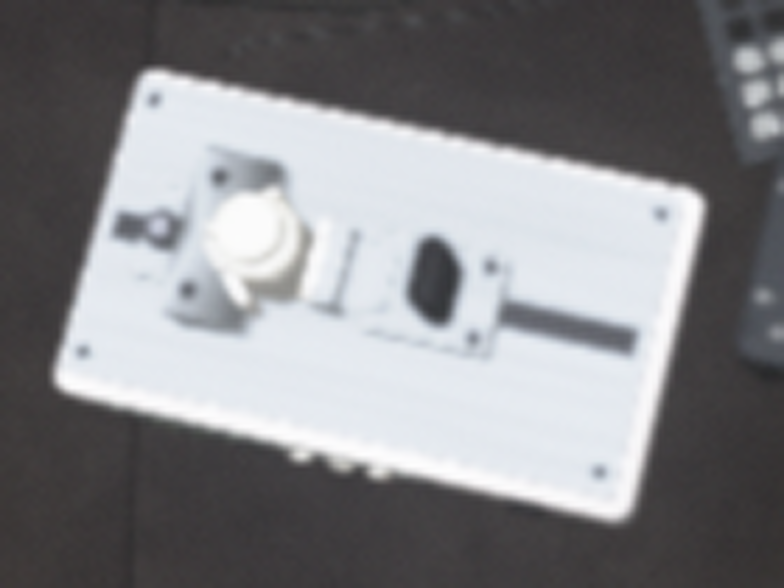

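```bash
python3 - <<'E'
from h import *
w=load('t160')
o=np.array([.5566,.0926]);yaw=np.radians(-13.35);X=np.array([np.cos(yaw),np.sin(yaw)]);Y=np.array([-X[1],X[0]])
f=lambda n,u,v,z:print(n,np.round([(onz(w,(195+u/5.6-.4,140+v/5.6-.4),z)[:2]-o)@k*1000 for k in (X,Y)],1))
f('cap',242,229,.129); f('slot',637,341,.055);f('slot',505,312,.055); f('Vscr',219,177,.087);f('Vscr',188,289,.087); f('paddle',434,281,.123); f('jaw R end',331,222,.088);f('jaw end',310,303,.088)
f('knob',160,228,.06)
E
```

```text
cap [-1.8 40.6]
slot [   0.6 -118.2]
slot [  0.1 -59.6]
Vscr [24.3 67.9]
Vscr [-25.1  67.9]
paddle [ -4.1 -38.7]
jaw R end [16.  16.2]
jaw end [-19.4  16. ]
knob [ 1.5 95.2]
```

View pics/t160.png

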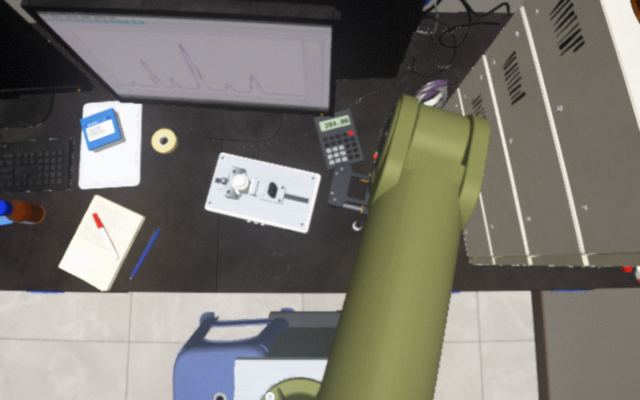

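```bash
python3 - <<'E'
from h import *
for tag,off in (('w15',0),('w8',0),('w14',0)):
    w=load(tag); g=cv2.cvtColor(cv2.imread(f'pics/{tag}.png'),cv2.COLOR_BGR2GRAY)
o=np.array([.5566,.0926]);yaw=np.radians(-13.35);X=np.array([np.cos(yaw),np.sin(yaw)]);Y=np.array([-X[1],X[0]])
w=load('w15'); g=cv2.cvtColor(cv2.imread('pics/w15.png'),cv2.COLOR_BGR2GRAY).astype(int)
f=lambda u,v,z:np.round([(onz(w,(u,v),z)[:2]-o)@k*1000 for k in (X,Y)],1)
print('cap col',g[205:240,327].tolist()); print('pad col',g[205:240,241].tolist()); print('jaw col',g[205:230,299].tolist())
print('jaw top edge col', g[170:185,299].tolist())
for v in (228.5,229.5,230): print('cap edge',f(327,v,.129))
for v in (225.5,226.5,227): print('pad edge',f(241,v,.123))
for v in (217,218): print('jaw edge',f(299,v,.088))
E
```

```text
cap col [246, 246, 247, 247, 247, 247, 247, 247, 247, 247, 247, 247, 247, 247, 247, 247, 247, 247, 247, 246, 246, 246, 246, 246, 246, 217, 219, 211, 152, 14, 15, 16, 16, 14, 15]
pad col [36, 36, 36, 36, 35, 35, 34, 34, 33, 34, 33, 32, 32, 32, 31, 31, 32, 30, 28, 28, 24, 56, 146, 212, 214, 218, 217, 217, 217, 215, 213, 214, 215, 218, 219]
jaw col [223, 224, 224, 223, 223, 223, 223, 223, 222, 222, 223, 222, 224, 224, 212, 218, 217, 215, 218, 220, 216, 211, 212, 215, 214]
jaw top edge col [218, 219, 217, 215, 210, 173, 102, 103, 102, 102, 100, 134, 224, 224, 224]
cap edge [12.9 37.3]
cap edge [13.8 37.3]
cap edge [14.2 37.3]
pad edge [ 12.5 -34.7]
pad edge [ 13.4 -34.8]
pad edge [ 13.8 -34.8]
jaw edge [17.1 11.2]
jaw edge [18.1 11.2]
```

```bash
python3 - <<'E'
from h import *
st(); print(ctrl.close_job())
E
```

```text
t 27.45 pos [ 0.4962 -0.1628  0.3956] F [ 0.3  0.2 -0. ] g 0.5
R [[-0.0, 0.228, 0.974], [0.001, 0.974, -0.228], [-1.0, 0.001, -0.0]]
the job is handed in; nothing more can be done
None
```

The white bottle is clamped in the V of the tester, and I handed the job in at about 27 s of the 72 s. I drew the sliding jaw back about 48 mm, stood the smallest white bottle on the plate and released it. Then I pushed the jaw in slowly with closed fingers to about 14 N at the paddle, and backed the arm off clear of everything.

**Seating:** In the last wrist picture the bottle is upright, 26 mm from the V apex (26.2 mm expected) and 19 mm from the jaw face (18.5 mm expected). The jaw stayed put when I let go.

**Centring:** The estimates disagreed. The wrist view's edge comparison gave about 0.2 mm off the middle line, but picking the cap centre by eye gave −0.7 mm (wrist) and −1.8 mm (top). The top view carries a similar bias on the jaw plate, so I judged the bottle centred. I could only confirm that to about 1–1.5 mm.

**Clamp force:** I did not measure the force on the bottle after release. It is inferred from the 14 N push, which lies in the 11 to 17 N window. On the way in, the jaw stuck briefly at about 8–9 N, slipped roughly 1.5 mm, then seated firmly.

**Vials:** I never touched either one. The spray vial stands in place in the top picture taken after I backed off. The short vial is visible there too; I did not measure either position again.

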